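# Seat a dish carrier in the L-shaped slot of a microscope stage

## Task

Push the round blue dish carrier along the L-shaped slot of the microscope stage: first along the long leg to the corner, then round the corner and along the short leg, until its guide pin is fully home at the end of the short leg. Only push it from the side: do not lift or tip the carrier, and leave the vial, the lens and the flask where they are. Finish with the carrier left standing there and the hand clear.

Things in the scene. Friction and masses are not known exactly. Their poses are not given: they have to be found in the camera images.
- carrier: Round blue carrier, 56 mm diameter, 18 mm high, a white dish (40 mm diameter, 7 mm high) fixed on top; 0.08 to 0.17 kg, loose. A 12 mm pin under its centre reaches 9 mm down into the slot. It slides with little friction (under 3 N), stays where left and may spin about its pin (yaw means nothing). Origin: centre of the blue underside, resting on the insert's top; z up.
- insert: Fixed dark disc on the stage at any yaw, 230 mm diameter, 16 mm thick. Slot in its flat top: 14 mm wide, 12 mm deep, white floor. In its own x, y the pin centre runs (-65, -30) mm to the corner (55, -30), then to (55, 35): long leg along +x, short leg along +y. White painted dots ring the short leg's end. Origin: centre of its underside, 100 mm above the work surface; top at 116 mm.
- slot_start (a point): Outer end of the long leg, on the insert's top surface: the pin centre's farthest place there.
- corner (a point): Corner of the slot on the insert's top surface: where the two legs' centre lines meet.
- slot_end (a point): End of the short leg, on the insert's top surface: where the centre of the carrier lies when its pin is home. Its axes are those of the insert.
- stage: Fixed black stage plate 300 x 320 mm (x, y), top 100 mm above the work surface, on white side walls with focus knobs. Origin: on the work surface under its centre; the insert is centred on it.
- vial: Bystander: white vial with red cap, 28 mm diameter, 42 mm high, loose, standing on one of the far corners of the stage plate. Origin: centre of its underside.
- lens: Bystander: dark steel microscope objective with a green ring, 30 mm diameter, 36 mm high, loose, standing on the other far corner of the stage plate. Origin: centre of its underside.
- flask: Bystander: clear culture flask lying flat, 110 x 75 x 34 mm, with a blue cap reaching 93 mm from its origin along its x; loose on the work surface beside the stage. Origin: centre of its underside.
Not all that is in view belongs to the job. Of the things like the carrier, leave any that is green; of the rest the larger one is meant.

How it is judged:
On the way, in this order (a step that is already met when the one before it is completed fails the run):
1. the carrier has reached the corner of the slot (horizontal distance between carrier and corner below 0.007 m).
2. the carrier is home at the end of the short leg (horizontal distance between carrier and slot_end below 0.005 m), for 0.1 s.
At the end, for the whole second after the job is handed in: The carrier's centre is within 5 mm of the end of the short leg, its underside flat on the insert (within 2.5 mm in height, 0.08 rad of level), and it is at rest (horizontal distance between carrier and slot_end below 0.005 m and z of carrier in the frame of insert between 0.0135 and 0.0185 m and angle between carrier's own z axis and vertical below 0.08 rad and linear speed of carrier below 0.01 m/s); the robot touches nothing.
It fails at once if the carrier is lifted more than 5 mm off the insert (z of carrier in the frame of insert above 0.021 m).
It fails at once if the carrier is tipped more than 0.2 rad (angle between carrier's own z axis and vertical above 0.2 rad).
It fails at once if the vial is moved more than 15 mm or tipped (distance of vial from where it was at the start of the episode above 0.015 m or angle between vial's own z axis and vertical above 0.4 rad).
It fails at once if the lens is moved more than 15 mm or tipped (distance of lens from where it was at the start of the episode above 0.015 m or angle between lens's own z axis and vertical above 0.4 rad).
It fails at once if the flask is moved more than 15 mm (distance of flask from where it was at the start of the episode above 0.015 m).
It also fails if it takes over 48 s, if anything falls off the work surface, if the arm or the gripper's body presses on something with over 40 N, if the wrist force passes 120 N, or if a joint passes its speed limit or range.

## Robot

A 7-joint arm with a two-finger parallel gripper is mounted at the origin on the work surface. World frame = base frame: x ahead of the robot, y to its left, z up, the work surface at z = 0. Lengths are in m, angles in rad, forces in N, time in s.
With the tool pointing down it reaches from about 0.4 to 0.85 m from the base axis. Payload 4.5 kg.
Tool frame: the origin (TCP) lies midway between the tips of the shut fingers; the grasp point (between the pads) lies 19 mm behind it; z points along the fingers, y is the line along which they close (so a half turn about z gives the same grasp; the last joint's range is limited). The gripper opens to 85 mm and grips with 20 to 120 N. Pads are 22 mm wide; open, the fingers measure 114 mm over their backs; the gripper's body (76 mm by 85 mm) begins 54 mm behind the grasp point. The pads swing forward as they close: fully open they stand 13 mm farther back than shut.
Start: joints at [-1.148, 0.689, -0.195, 1.565, 0.157, 0.902, -0.215], TCP at [0.237, 0.578, 0.206] pointing down, gripper open.
Joint ranges: [-3.01, 3.01], [-0.46, 2.08], [-1.47, 1.51], [0.13, 2.56], [-1, 4.14], [0.04, 2.09], [-2.66, 2.66]. Speed limits (rad/s): [2.57, 2.57, 3.14, 3.14, 3.14, 3.14, 3.14].

## Interface

Orientations are given as a unit quaternion [w, x, y, z].
In Python, from station import robot, optics gives the robot as it stands.
- The arm moves only by the shell command python3 -m crank 'ROWS' [FORCE]. ROWS is JSON, a list of rows, each an object of numbers: "grip": the closure, from -1 (fully open) to 1 (shut); "tx", "ty", "tz": the shift along the tool's x, y, z in mm; "wx", "wy", "wz": the turn, a rotation vector about the tool's x, y, z in units of 5 degrees (1.0 is 5 degrees). A call has 1 to 20 rows; each row shifts and turns the commanded pose from where the row before left it, along the tool's axes as they then stand; what a row does not reach is not made up. A row lasts 1/12 s, in which the tool goes at most 41.7 mm and 7.16 degrees, less where a joint would pass 70% of its speed; a pose out of reach is approached as far as the arm can. A call with a gripper value outside its range is refused whole. The fingers move at their own pace and stop on an object; FORCE is the grip in N (left out, the last holds). Time passes only in rows, so rows that do not move let the fingers close. It gives the time, the measured TCP pose, the force, the opening and the grip force at its end, in the units of the state.
- robot.read_state(): the state, without advancing time (a new reading comes with each control period).
- optics.snapshot(name): name is "scene" or "top" or "wrist"; returns a dict with "pixels" (480x640x3 uint8, red, green, blue), "depth" (480x640 float32, m along the optical axis (not along the pixel's ray), 0 where there is no reading), "fx", "fy", "cx", "cy" (pixels), "rvec" (rotation vector, rad) and "tvec" (3), from world to camera coordinates, as OpenCV has them. Camera axes: x right, y down, z forward; pixel columns grow to the right and rows downward; lengths in m; the calibration is good to about 2 mm. A picture is of the moment at which its call begins.
- robot.job_done(): hands the job in; it is judged then, once.
The state is a dict: "clock": time; "joints": joint angles; "dq": joint speeds; "tau": joint torques, N m; "tcp_pos": TCP position; "tool_rot": TCP orientation; "contact_force": force on the tool from outside, world axes, zero at the start; "ft_torque": the same for the moment, N m; "finger_gap": opening from 0.0 (shut) to 1.0 (fully open); "grip_force": force on a finger pad.
Only numpy, scipy, OpenCV 4.12 (cv2) and the standard library are available. Lean on these libraries where they do the work, as an engineer would, in place of code of your own. Each camera call takes 0.05 s, during which the arm holds its last target. There are 200 camera calls.

## Working session

There is one attempt and no reset: what is moved stays moved. The work goes in short steps, Python scripts to look and compute and a shell command to move; the robot and the scene stay as the last step left them, time stands still between calls to the robot, and variables do not carry over. Pictures are saved under pics/ and viewed, at most 10 in all, crops included, and the job is handed in when it is done.

```bash
mkdir -p pics
cat > h.py <<'E'
import numpy as np, cv2
from station import robot, optics
def snap(n):
    s=optics.snapshot(n); np.savez('/tmp/'+n+'.npz',**s); return s
def load(n): return dict(np.load('/tmp/'+n+'.npz'))
def ray(s,u,v,z):
    R=cv2.Rodrigues(np.array(s['rvec']))[0]; t=np.array(s['tvec']).ravel()
    c=-R.T@t; d=R.T@np.array([(u-s['cx'])/s['fx'],(v-s['cy'])/s['fy'],1]); return c+d*(z-c[2])/d[2]
def save(s,f,crop=None,k=1):
    im=s['pixels'][:,:,::-1]
    if crop: a,b,c,d=crop; im=im[b:d,a:c]
    cv2.imwrite('pics/'+f,cv2.resize(im,None,fx=k,fy=k,interpolation=cv2.INTER_CUBIC))
E
python3 - <<'E'
from h import *
save(snap('top'),'top.png'); save(snap('scene'),'scene.png')
s=robot.read_state(); print({k:np.round(s[k],3) for k in s})
E
```

```text
{'clock': np.float64(0.1), 'joints': array([-1.148,  0.69 , -0.194,  1.566,  0.157,  0.902, -0.215]), 'dq': array([-0.   , -0.   , -0.001, -0.004,  0.   , -0.001,  0.   ]), 'tau': array([-3.0000e-03, -5.4060e+01, -1.2710e+00, -1.5899e+01,  9.0000e-03,
        4.0000e-03, -0.0000e+00]), 'tcp_pos': array([0.237, 0.578, 0.206]), 'tool_rot': array([-0.   ,  0.193,  0.981, -0.001]), 'contact_force': array([0.203, 0.521, 0.118]), 'ft_torque': array([ 0.047,  0.055, -0.026]), 'grip_force': np.float64(0.0), 'finger_gap': np.float64(0.998)}
```

View pics/top.png

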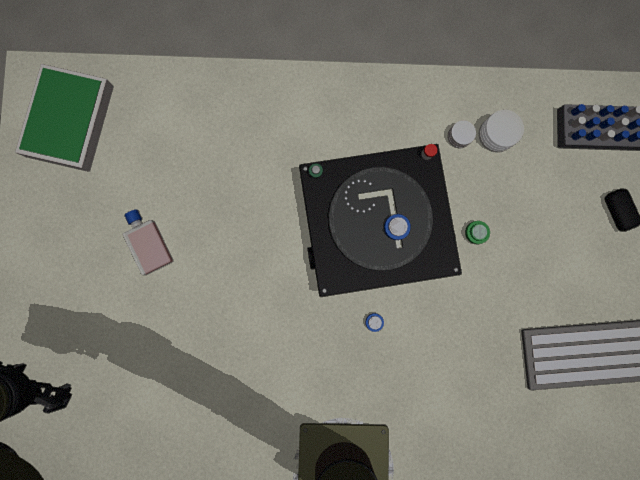

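View pics/scene.png

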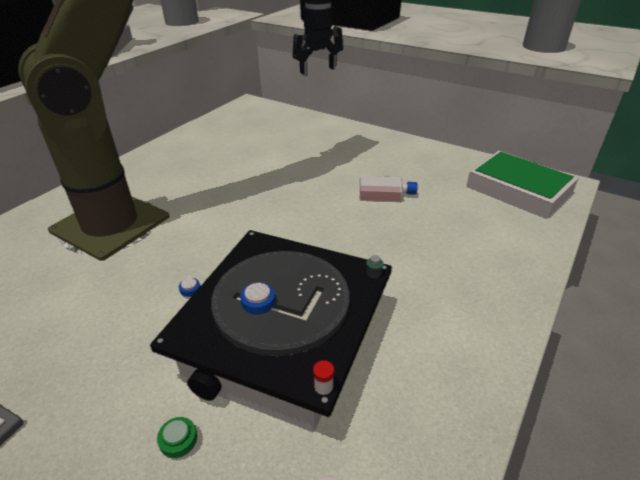

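The top view shows three carrier-like things: blue at (397,227) on the slot, a smaller blue at (374,322), and green at (478,232). The larger blue one on the slot fits. The slot runs from about (398,247) to the corner near (390,192), then to the end near (360,197), ringed by dots. The vial is at (430,152) and the lens at (316,170). I'll confirm this in a crop.

Run:
```python
from h import *
s=load('top'); save(s,'crop.png',(320,155,480,335),3.3)
for n,u,v,z in [('carr',397,227,.14),('small',374,322,.025),('end',360,197,.116),('corner',390,192,.116),('start',398,247,.116)]:
    print(n,ray(s,u,v,z).round(4), s['depth'][v,u])
R=cv2.Rodrigues(s['rvec'])[0]; print(-R.T@s['tvec'].ravel(), s['fx'])
```

```text
carr [ 0.5506 -0.0962  0.14  ] 1.1325005
small [ 0.3395 -0.0646  0.025 ] 1.2297692
end [ 0.6169 -0.0179  0.116 ] 1.1705227
corner [ 0.63   -0.0839  0.116 ] 1.1785756
start [ 0.5093 -0.103   0.116 ] 1.1641483
[0.43565479 0.09146681 1.26515002] 529.3998905095566
```

View pics/crop.png

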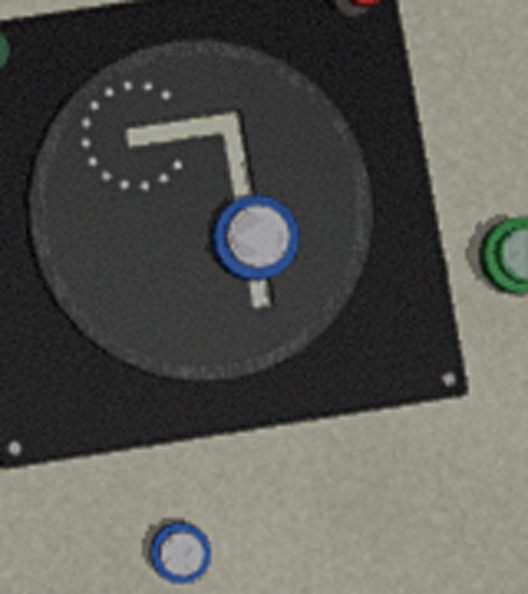

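```bash
cat > fit.py <<'E'
from h import *
from scipy.optimize import least_squares
s=load('top'); im=s['pixels'].astype(int); g=im.min(2)
k=4; G=cv2.resize(g.astype(np.float32),None,fx=k,fy=k,interpolation=cv2.INTER_CUBIC)
m=(G>80).astype(np.uint8); m[:155*k]=0; m[275*k:]=0; m[:,:325*k]=0; m[:,440*k:]=0
n,L,st,C=cv2.connectedComponentsWithStats(m)
P=[]
for i in range(1,n):
    c=(C[i]+.5)/k-.5; w=ray(s,*c,.116)
    if 10<st[i,4]<150 and abs(np.hypot(*(w[:2]-[.617,-.018]))-.03)<.012: P.append(w[:2])
    elif st[i,4]>=150: print('big',c.round(1),st[i,4],ray(s,*c,.104).round(4))
P=np.array(P)
r=least_squares(lambda p:np.hypot(*(P-p[:2]).T)-p[2],[.617,-.018,.03]); print(len(P),'end',r.x.round(4),np.abs(r.fun).max())
# slot axes from floor pixels in two legs
end=r.x[:2]
# top-of-slot corners read in the crop (px/3.3+offset)
for nm,u,v in [('outer corner',237,112),('start R',271,304),('start L',254,307),('end top',126,129),('end bot',129,147),('inner corner',220,134),('disc c',201,210)]:
    print(nm,ray(s,320+u/3.3,155+v/3.3,.116 if nm=='disc c' else .110)[:2].round(4))
E
python3 fit.py
```

```text
big [336.8 156.4] 1641 [0.709  0.0346 0.104 ]
big [380.5 197.4] 5010 [ 0.6192 -0.0646  0.104 ]
big [397.9 226.1] 4507 [ 0.5563 -0.1043  0.104 ]
big [398.  243.6] 728 [ 0.5176 -0.1048  0.104 ]
13 end [ 0.6202 -0.0195  0.034 ] 0.0002983288292998029
outer corner [ 0.638  -0.0887]
start R [ 0.5096 -0.1131]
start L [ 0.5073 -0.1017]
end top [ 0.6242 -0.0143]
end bot [ 0.6121 -0.0166]
inner corner [ 0.6228 -0.0775]
disc c [ 0.5704 -0.0647]
```

The crop confirms the target: the blue carrier is about 54 mm across, and the other blue one is clearly smaller. I make slot_end about (.620,-.0195), the yaw about 10.5°, the corner about (.632,-.083) and the carrier about (.5515,-.097).

Next I move over the start of the push with the fingers shut.

```bash
python3 -m crank '[{"grip":1,"tx":-26,"ty":-28},{"grip":1,"tx":-26,"ty":-28},{"grip":1,"tx":-26,"ty":-28},{"grip":1,"tx":-26,"ty":-28},{"grip":1,"tx":-26,"ty":-28},{"grip":1,"tx":-26,"ty":-28},{"grip":1,"tx":-26,"ty":-28},{"grip":1,"tx":-26,"ty":-28},{"grip":1,"tx":-26,"ty":-28},{"grip":1,"tx":-26,"ty":-28},{"grip":1,"tx":-26,"ty":-28},{"grip":1,"tx":-26,"ty":-28},{"grip":1,"tx":-26,"ty":-28},{"grip":1,"tx":-26,"ty":-28},{"grip":1,"tx":-26,"ty":-28},{"grip":1,"tx":-26,"ty":-28},{"grip":1,"tx":-26,"ty":-28},{"grip":1,"tx":-26,"ty":-28},{"grip":1,"tx":-26,"ty":-28},{"grip":1}]' 40
python3 -m crank '[{"grip":1,"wz":-1.3},{"grip":1,"wz":-1.3},{"grip":1,"wz":-1.3},{"grip":1,"wz":-1.3},{"grip":1,"wz":-1.3},{"grip":1},{"grip":1}]'
cat > loc.py <<'E'
from h import *
from scipy.spatial.transform import Rotation as Rt
E0=np.array([.6202,-.0195]); a=np.radians(10.5); U=np.array([np.cos(a),np.sin(a)]); V=np.array([-U[1],U[0]])
def L(p): d=np.array(p)[:2]-E0; return (np.array([d@U,d@V])*1000+[55,35]).round(1)
def st():
    s=robot.read_state(); q=s['tool_rot']; R=Rt.from_quat([q[1],q[2],q[3],q[0]]).as_matrix()
    print('t',s['clock'],'tcp',np.round(s['tcp_pos'],4),'local',L(s['tcp_pos']),'toolx deg',np.degrees(np.arctan2(R[1,0],R[0,0])).round(2),'down',R[:,2].round(3),'F',np.round(s['contact_force'],2),'gap',s['finger_gap'])
def carrier(n='top'):
    s=snap(n); im=s['pixels'].astype(int); m=((im[:,:,2]>im[:,:,0]+50)&(im[:,:,2]>80)).astype(np.uint8)
    for c in cv2.findContours(m,cv2.RETR_EXTERNAL,cv2.CHAIN_APPROX_NONE)[0]:
        if len(c)<15: continue
        (u,v),r=cv2.minEnclosingCircle(c); w=ray(s,u,v,.134)
        if np.hypot(*(w[:2]-[.57,-.065]))<.12: print('carrier px',round(u,1),round(v,1),'r',round(r,1),w.round(4),'local',L(w))
E
python3 -c "
from loc import *
st();carrier()"
```

```text
t 0.1 tcp [0.2367 0.5778 0.2057] local [-213.2  692.1] toolx deg 157.73 down [-0.001 -0.002 -1.   ] F [0.2  0.52 0.12] gap 0.9982396672967255
carrier px 397.1 226.5 r 12.7 [ 0.5523 -0.0975  0.134 ] local [-26.  -29.4]validation failed for argument at $[0]...
validation failed for argument at $[0]...
```

```bash
python3 -m crank '[{"grip":1,"tx":-26,"ty":-28,"tz":0,"wx":0,"wy":0,"wz":0}]' 40; sleep 0; python3 -m crank '[{"grip":1.0,"tx":-26.0,"ty":-28.0}]'; python3 -m crank --help
```

```text
clock: 0.23
tcp_pos: [0.2451, 0.5496, 0.2061]
tool_rot: [-0.003, 0.189, 0.982, 0.004]
contact_force: [0.2, 1.2, 0.2]
finger_gap: 0.884
grip_force: 0.0validation failed for argument at $[0]...
invalid input: not JSON, or not a number
```

Every row needs all its keys.

```bash
python3 -m crank '[{"grip":1,"tx":-26,"ty":-28,"tz":0,"wx":0,"wy":0,"wz":0},{"grip":1,"tx":-26,"ty":-28,"tz":0,"wx":0,"wy":0,"wz":0},{"grip":1,"tx":-26,"ty":-28,"tz":0,"wx":0,"wy":0,"wz":0},{"grip":1,"tx":-26,"ty":-28,"tz":0,"wx":0,"wy":0,"wz":0},{"grip":1,"tx":-26,"ty":-28,"tz":0,"wx":0,"wy":0,"wz":0},{"grip":1,"tx":-26,"ty":-28,"tz":0,"wx":0,"wy":0,"wz":0},{"grip":1,"tx":-26,"ty":-28,"tz":0,"wx":0,"wy":0,"wz":0},{"grip":1,"tx":-26,"ty":-28,"tz":0,"wx":0,"wy":0,"wz":0},{"grip":1,"tx":-26,"ty":-28,"tz":0,"wx":0,"wy":0,"wz":0},{"grip":1,"tx":-26,"ty":-28,"tz":0,"wx":0,"wy":0,"wz":0},{"grip":1,"tx":-26,"ty":-28,"tz":0,"wx":0,"wy":0,"wz":0},{"grip":1,"tx":-26,"ty":-28,"tz":0,"wx":0,"wy":0,"wz":0},{"grip":1,"tx":-26,"ty":-28,"tz":0,"wx":0,"wy":0,"wz":0},{"grip":1,"tx":-26,"ty":-28,"tz":0,"wx":0,"wy":0,"wz":0},{"grip":1,"tx":-26,"ty":-28,"tz":0,"wx":0,"wy":0,"wz":0},{"grip":1,"tx":-26,"ty":-28,"tz":0,"wx":0,"wy":0,"wz":0},{"grip":1,"tx":-26,"ty":-28,"tz":0,"wx":0,"wy":0,"wz":0}]'
python3 -m crank '[{"grip":1,"tx":0,"ty":0,"tz":0,"wx":0,"wy":0,"wz":-1.3},{"grip":1,"tx":0,"ty":0,"tz":0,"wx":0,"wy":0,"wz":-1.3},{"grip":1,"tx":0,"ty":0,"tz":0,"wx":0,"wy":0,"wz":-1.3},{"grip":1,"tx":0,"ty":0,"tz":0,"wx":0,"wy":0,"wz":-1.3},{"grip":1,"tx":0,"ty":0,"tz":0,"wx":0,"wy":0,"wz":-1.3},{"grip":1,"tx":0,"ty":0,"tz":0,"wx":0,"wy":0,"wz":0},{"grip":1,"tx":0,"ty":0,"tz":0,"wx":0,"wy":0,"wz":0}]'
python3 -c "
from loc import *
st()"
```

```text
clock: 1.65
tcp_pos: [0.4791, -0.0674, 0.2063]
tool_rot: [-0.0, 0.193, 0.981, 0.0]
contact_force: [0.5, 0.3, 0.0]
finger_gap: 0.001
grip_force: 0.0
clock: 2.23
tcp_pos: [0.4788, -0.0655, 0.2062]
tool_rot: [-0.0, -0.087, 0.996, 0.0]
contact_force: [-0.3, 0.7, -0.4]
finger_gap: 0.0
grip_force: 0.0
t 2.2333 tcp [ 0.4788 -0.0655  0.2062] local [-92.4  15.5] toolx deg -169.97 down [-0.  0. -1.] F [-0.26  0.73 -0.41] gap 0.00023434418697314613
```

```bash
python3 -m crank '[{"grip":1,"tx":-3,"ty":-23,"tz":0,"wx":0,"wy":0,"wz":-0.1},{"grip":1,"tx":-3,"ty":-22.5,"tz":0,"wx":0,"wy":0,"wz":0},{"grip":1,"tx":0,"ty":0,"tz":30,"wx":0,"wy":0,"wz":0},{"grip":1,"tx":0,"ty":0,"tz":30,"wx":0,"wy":0,"wz":0},{"grip":1,"tx":0,"ty":0,"tz":15,"wx":0,"wy":0,"wz":0},{"grip":1,"tx":0,"ty":0,"tz":9,"wx":0,"wy":0,"wz":0},{"grip":1,"tx":0,"ty":0,"tz":0,"wx":0,"wy":0,"wz":0},{"grip":1,"tx":0,"ty":0,"tz":0,"wx":0,"wy":0,"wz":0}]'
python3 -c "
from loc import *
st();s=snap('wrist');save(s,'w.png')"
```

```text
clock: 2.9
tcp_pos: [0.4934, -0.1088, 0.1226]
tool_rot: [0.0, -0.093, 0.996, -0.0]
contact_force: [0.3, -0.2, 0.5]
finger_gap: -0.001
grip_force: 0.0
t 2.9 tcp [ 0.4934 -0.1088  0.1226] local [-85.9 -29.7] toolx deg -169.32 down [ 0. -0. -1.] F [ 0.3  -0.19  0.46] gap -0.0014919863213971353
```

View pics/w.png

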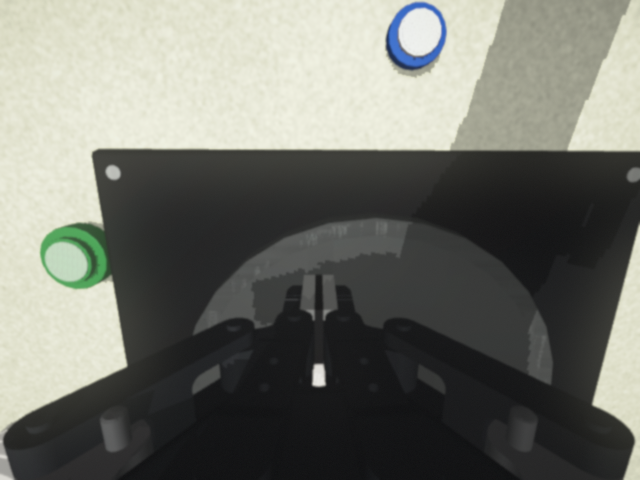

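The wrist view looks back toward the robot. It shows the shut fingertips low over the insert and centred on the slot's outer end at (319,375). The tip height and line are right, so I push along the long leg.

```bash
python3 -m crank '[{"grip":1,"tx":-5,"ty":0,"tz":0,"wx":0,"wy":0,"wz":0},{"grip":1,"tx":-5,"ty":0,"tz":0,"wx":0,"wy":0,"wz":0},{"grip":1,"tx":-5,"ty":0,"tz":0,"wx":0,"wy":0,"wz":0},{"grip":1,"tx":-5,"ty":0,"tz":0,"wx":0,"wy":0,"wz":0},{"grip":1,"tx":-5,"ty":0,"tz":0,"wx":0,"wy":0,"wz":0},{"grip":1,"tx":-5,"ty":0,"tz":0,"wx":0,"wy":0,"wz":0},{"grip":1,"tx":-5,"ty":0,"tz":0,"wx":0,"wy":0,"wz":0},{"grip":1,"tx":-5,"ty":0,"tz":0,"wx":0,"wy":0,"wz":0},{"grip":1,"tx":-5,"ty":0,"tz":0,"wx":0,"wy":0,"wz":0},{"grip":1,"tx":-5,"ty":0,"tz":0,"wx":0,"wy":0,"wz":0},{"grip":1,"tx":-5,"ty":0,"tz":0,"wx":0,"wy":0,"wz":0},{"grip":1,"tx":-5,"ty":0,"tz":0,"wx":0,"wy":0,"wz":0},{"grip":1,"tx":-5,"ty":0,"tz":0,"wx":0,"wy":0,"wz":0},{"grip":1,"tx":-5,"ty":0,"tz":0,"wx":0,"wy":0,"wz":0},{"grip":1,"tx":0,"ty":0,"tz":0,"wx":0,"wy":0,"wz":0}]'
python3 -c "
from loc import *
st();carrier('top')"
```

```text
clock: 4.2
tcp_pos: [0.5633, -0.0955, 0.1225]
tool_rot: [0.001, -0.094, 0.996, 0.0]
contact_force: [-0.4, 0.4, 0.2]
finger_gap: 0.0
grip_force: 0.0
t 4.2 tcp [ 0.5633 -0.0955  0.1225] local [-14.8 -29.4] toolx deg -169.26 down [ 0.002  0.001 -1.   ] F [-0.38  0.39  0.15] gap 0.0002528318607891581
carrier px 396.5 230.0 r 11.9 [ 0.5447 -0.0962  0.134 ] local [-33.3 -26.7]
```

```bash
python3 -c "
from loc import *
s=snap('scene');save(s,'s2.png',(140,200,420,410),2.8);carrier('scene')"
```

```text
carrier px 257.0 296.8 r 17.4 [ 0.5577 -0.1012  0.134 ] local [-21.3 -34. ]
```

View pics/s2.png

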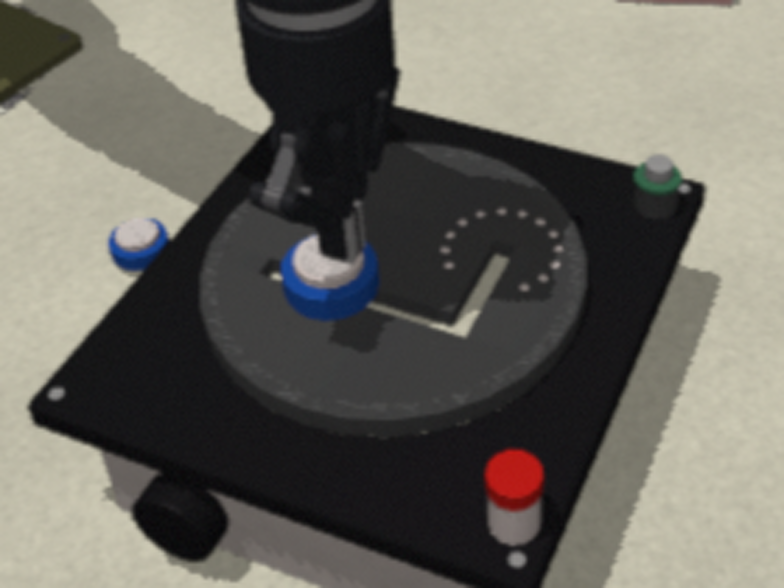

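```bash
python3 -c "
from loc import *
for n in ['scene','top']:
    s=load(n)
    for p in ([.5633,-.0955,.1225],[.5633,-.0955,.15],[.552,-.0975,.134]):
        q=cv2.projectPoints(np.array([p]),s['rvec'],s['tvec'],np.array([[s['fx'],0,s['cx']],[0,s['fy'],s['cy']],[0,0,1.]]),None)[0].ravel(); print(n,p,q.round(1))
    R=cv2.Rodrigues(s['rvec'])[0]
    vv,uu=np.mgrid[:480,:640]; d=s['depth']; X=np.stack([(uu-s['cx'])/s['fx']*d,(vv-s['cy'])/s['fy']*d,d],-1)
    W=(X-s['tvec'].ravel())@R
    for u,v in ([(257,295),(297,320),(262,286),(266,283),(220,330),(250,310)] if n=='scene' else [(380,250),(345,230),(430,270),(397,227),(374,322)]): print(u,v,W[v,u].round(4), s['pixels'][v,u])
"
```

```text
scene [0.5633, -0.0955, 0.1225] [262.5 301. ]
scene [0.5633, -0.0955, 0.15] [261.1 288.7]
scene [0.552, -0.0975, 0.134] [255.6 294. ]
257 295 [ 0.5613 -0.1044  0.1426] [195 187 183]
297 320 [ 0.631  -0.0956  0.1174] [62 61 61]
262 286 [ 0.5735 -0.1038  0.168 ] [30 31 30]
266 283 [ 0.5766 -0.0975  0.1708] [61 60 61]
220 330 [ 0.535  -0.1692  0.1062] [34 34 35]
250 310 [ 0.5597 -0.1228  0.1239] [15 44 94]
top [0.5633, -0.0955, 0.1225] [395.4 222. ]
top [0.5633, -0.0955, 0.15] [397.5 220.6]
top [0.552, -0.0975, 0.134] [397.1 226.6]
380 250 [ 0.5017 -0.0638  0.1156] [74 74 73]
345 230 [0.5431 0.0135 0.1166] [44 43 44]
430 270 [ 0.4615 -0.1773  0.0987] [46 45 44]
397 227 [ 0.5355 -0.0716  0.2875] [45 47 51]
374 322 [ 0.3398 -0.0641  0.029 ] [184 184 187]
```

```bash
python3 -c "
from loc import *
s=load('scene')
R=cv2.Rodrigues(s['rvec'])[0]
vv,uu=np.mgrid[:480,:640]; d=s['depth']; X=np.stack([(uu-s['cx'])/s['fx']*d,(vv-s['cy'])/s['fy']*d,d],-1)
W=(X-s['tvec'].ravel())@R
for u in (258,262,266,268):
  for v in range(280,298,2): print(u,v,W[v,u].round(3), s['pixels'][v,u])
st()
"
```

```text
258 280 [ 0.582 -0.12   0.198] [18 19 21]
258 282 [ 0.582 -0.12   0.194] [16 19 21]
258 284 [ 0.569 -0.107  0.172] [18 20 20]
258 286 [ 0.569 -0.108  0.169] [20 21 22]
258 288 [ 0.565 -0.104  0.16 ] [20 21 22]
258 290 [ 0.567 -0.107  0.159] [22 22 23]
258 292 [ 0.561 -0.101  0.147] [109 106 103]
258 294 [ 0.559 -0.1    0.14 ] [181 175 171]
258 296 [ 0.563 -0.104  0.141] [182 175 171]
262 280 [ 0.573 -0.102  0.179] [49 48 49]
262 282 [ 0.574 -0.103  0.176] [39 39 40]
262 284 [ 0.573 -0.103  0.171] [39 38 38]
262 286 [ 0.574 -0.104  0.168] [30 31 30]
262 288 [ 0.572 -0.103  0.162] [25 26 26]
262 290 [ 0.574 -0.105  0.161] [22 22 24]
262 292 [ 0.574 -0.106  0.157] [48 47 48]
262 294 [ 0.566 -0.098  0.142] [166 160 156]
262 296 [ 0.568 -0.101  0.141] [172 166 161]
266 280 [ 0.575 -0.095  0.175] [58 58 57]
266 282 [ 0.577 -0.097  0.173] [62 60 61]
266 284 [ 0.576 -0.097  0.168] [64 63 63]
266 286 [ 0.576 -0.098  0.164] [69 67 67]
266 288 [ 0.578 -0.1    0.163] [74 72 71]
266 290 [ 0.576 -0.099  0.157] [76 76 75]
266 292 [ 0.576 -0.099  0.153] [101  97  95]
266 294 [ 0.572 -0.095  0.142] [138 130 127]
266 296 [ 0.573 -0.097  0.141] [120 112 110]
268 280 [ 0.574 -0.089  0.169] [63 62 62]
268 282 [ 0.576 -0.092  0.168] [59 58 57]
268 284 [ 0.575 -0.091  0.162] [58 57 56]
268 286 [ 0.575 -0.091  0.159] [54 54 55]
268 288 [ 0.575 -0.092  0.155] [55 53 56]
268 290 [ 0.576 -0.094  0.153] [98 93 92]
268 292 [ 0.572 -0.089  0.142] [127 120 118]
268 294 [ 0.573 -0.092  0.141] [110 104 103]
268 296 [ 0.574 -0.093  0.137] [79 80 92]
t 4.35 tcp [ 0.5616 -0.0961  0.1223] local [-16.6 -29.6] toolx deg -169.28 down [-0.001 -0.    -1.   ] F [-0.13 -0.16  0.33] gap -0.0026891510761041433
```

The scene crop shows the carrier still at its start. The fingertips, bottom edge near crop (345,260), are above the dish: their depth gives z≈0.155, while the state reads 0.1225. The real tip is about 30 mm higher than reported, so the fingers passed over without touching. I'll go back and lower by camera and touch.

```bash
python3 -m crank '[{"grip":1,"tx":24,"ty":0,"tz":0,"wx":0,"wy":0,"wz":0},{"grip":1,"tx":24,"ty":0,"tz":0,"wx":0,"wy":0,"wz":0},{"grip":1,"tx":24,"ty":0,"tz":0,"wx":0,"wy":0,"wz":0},{"grip":1,"tx":0,"ty":0,"tz":12,"wx":0,"wy":0,"wz":0},{"grip":1,"tx":0,"ty":0,"tz":10,"wx":0,"wy":0,"wz":0},{"grip":1,"tx":0,"ty":0,"tz":0,"wx":0,"wy":0,"wz":0},{"grip":1,"tx":0,"ty":0,"tz":0,"wx":0,"wy":0,"wz":0}]'
python3 -c "
from loc import *
st();s=snap('scene');save(s,'s3.png',(190,210,330,315),5)
R=cv2.Rodrigues(s['rvec'])[0]
vv,uu=np.mgrid[:480,:640]; d=s['depth']; X=np.stack([(uu-s['cx'])/s['fx']*d,(vv-s['cy'])/s['fy']*d,d],-1)
W=(X-s['tvec'].ravel())@R
B=W[(abs(W[:,:,0]-.493)<.03)&(abs(W[:,:,1]+.107)<.03)&(W[:,:,2]>.122)&(W[:,:,2]<.2)]
print(len(B),np.sort(B[:,2])[:12].round(3))
"
```

```text
clock: 4.93
tcp_pos: [0.4908, -0.1094, 0.1003]
tool_rot: [-0.0, -0.093, 0.996, 0.0]
contact_force: [-1.1, 0.4, 0.1]
finger_gap: 0.001
grip_force: 0.0
t 4.9333 tcp [ 0.4908 -0.1094  0.1003] local [-88.7 -29.8] toolx deg -169.27 down [-0.001  0.    -1.   ] F [-1.12  0.36  0.1 ] gap 0.0013220338870897632
621 [0.125 0.126 0.127 0.127 0.128 0.129 0.129 0.13  0.13  0.13  0.13  0.13 ]
```

View pics/s3.png

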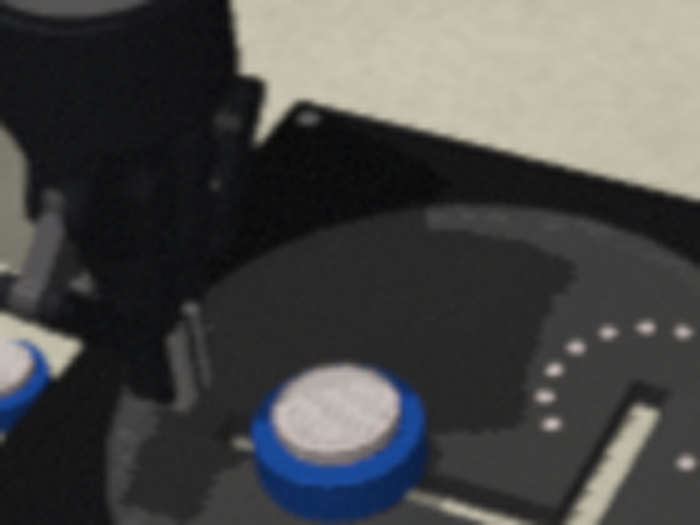

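The crop shows the tips beside the carrier, with the bottom at crop (180,405), z≈0.127, just over the insert near the slot's outer end. I lower 5 mm and push, checking partway.

```bash
python3 -m crank '[{"grip":1,"tx":0,"ty":0,"tz":5,"wx":0,"wy":0,"wz":0},{"grip":1,"tx":0,"ty":0,"tz":0,"wx":0,"wy":0,"wz":0},{"grip":1,"tx":-5,"ty":0,"tz":0,"wx":0,"wy":0,"wz":0},{"grip":1,"tx":-5,"ty":0,"tz":0,"wx":0,"wy":0,"wz":0},{"grip":1,"tx":-5,"ty":0,"tz":0,"wx":0,"wy":0,"wz":0},{"grip":1,"tx":-4,"ty":0,"tz":0,"wx":0,"wy":0,"wz":0},{"grip":1,"tx":-4,"ty":0,"tz":0,"wx":0,"wy":0,"wz":0},{"grip":1,"tx":-4,"ty":0,"tz":0,"wx":0,"wy":0,"wz":0},{"grip":1,"tx":-4,"ty":0,"tz":0,"wx":0,"wy":0,"wz":0},{"grip":1,"tx":-4,"ty":0,"tz":0,"wx":0,"wy":0,"wz":0},{"grip":1,"tx":-4,"ty":0,"tz":0,"wx":0,"wy":0,"wz":0},{"grip":1,"tx":-4,"ty":0,"tz":0,"wx":0,"wy":0,"wz":0}]'
python3 -c "
from loc import *
st();carrier('scene')"
```

```text
clock: 5.98
tcp_pos: [0.5338, -0.1013, 0.0953]
tool_rot: [0.0, -0.093, 0.996, 0.0]
contact_force: [-0.8, -0.5, -0.5]
finger_gap: -0.002
grip_force: 0.3
t 5.9833 tcp [ 0.5338 -0.1013  0.0953] local [-44.9 -29.7] toolx deg -169.28 down [-0.  0. -1.] F [-0.79 -0.49 -0.49] gap -0.0017736057884812479
carrier px 269.0 301.2 r 17.5 [ 0.5801 -0.0988  0.134 ] local [  1.1 -35.7]
```

The carrier moves with the tool, its centre about 41 mm ahead of the TCP. About 59 mm remain to the corner.

```bash
python3 -m crank '[{"grip":1,"tx":-4,"ty":0,"tz":0,"wx":0,"wy":0,"wz":0},{"grip":1,"tx":-4,"ty":0,"tz":0,"wx":0,"wy":0,"wz":0},{"grip":1,"tx":-4,"ty":0,"tz":0,"wx":0,"wy":0,"wz":0},{"grip":1,"tx":-4,"ty":0,"tz":0,"wx":0,"wy":0,"wz":0},{"grip":1,"tx":-4,"ty":0,"tz":0,"wx":0,"wy":0,"wz":0},{"grip":1,"tx":-4,"ty":0,"tz":0,"wx":0,"wy":0,"wz":0},{"grip":1,"tx":-4,"ty":0,"tz":0,"wx":0,"wy":0,"wz":0},{"grip":1,"tx":-4,"ty":0,"tz":0,"wx":0,"wy":0,"wz":0},{"grip":1,"tx":-4,"ty":0,"tz":0,"wx":0,"wy":0,"wz":0},{"grip":1,"tx":-4,"ty":0,"tz":0,"wx":0,"wy":0,"wz":0},{"grip":1,"tx":-4,"ty":0,"tz":0,"wx":0,"wy":0,"wz":0},{"grip":1,"tx":-4,"ty":0,"tz":0,"wx":0,"wy":0,"wz":0},{"grip":1,"tx":-4,"ty":0,"tz":0,"wx":0,"wy":0,"wz":0},{"grip":1,"tx":-3,"ty":0,"tz":0,"wx":0,"wy":0,"wz":0},{"grip":1,"tx":-2,"ty":0,"tz":0,"wx":0,"wy":0,"wz":0},{"grip":1,"tx":0,"ty":0,"tz":0,"wx":0,"wy":0,"wz":0}]'
python3 -c "
from loc import *
st();carrier('scene')"
```

```text
clock: 7.37
tcp_pos: [0.5901, -0.0906, 0.0954]
tool_rot: [0.0, -0.094, 0.996, 0.0]
contact_force: [0.2, 1.1, 0.8]
finger_gap: -0.004
grip_force: 0.0
t 7.3667 tcp [ 0.5901 -0.0906  0.0954] local [ 12.4 -29.4] toolx deg -169.27 down [ 0.001  0.    -1.   ] F [0.19 1.1  0.8 ] gap -0.004040980632496129
carrier px 301.8 310.8 r 17.8 [ 0.6356 -0.088   0.134 ] local [ 57.6 -35.2]
```

```bash
python3 -m crank '[{"grip":1,"tx":-1,"ty":0,"tz":0,"wx":0,"wy":0,"wz":0},{"grip":1,"tx":-1,"ty":0,"tz":0,"wx":0,"wy":0,"wz":0},{"grip":1,"tx":-1,"ty":0,"tz":0,"wx":0,"wy":0,"wz":0},{"grip":1,"tx":0,"ty":0,"tz":0,"wx":0,"wy":0,"wz":0}]'
python3 -c "
from loc import *
st();carrier('scene')"
```

```text
clock: 7.75
tcp_pos: [0.5923, -0.0903, 0.0954]
tool_rot: [-0.0, -0.093, 0.996, 0.0]
contact_force: [-0.8, -0.6, 0.3]
finger_gap: 0.004
grip_force: 0.4
t 7.75 tcp [ 0.5923 -0.0903  0.0954] local [ 14.7 -29.5] toolx deg -169.28 down [-0.  0. -1.] F [-0.8  -0.59  0.26] gap 0.003989655182698273
carrier px 303.0 311.1 r 17.7 [ 0.6374 -0.0875  0.134 ] local [ 59.5 -35. ]
```

```bash
python3 -m crank '[{"grip":1,"tx":-1,"ty":0,"tz":0,"wx":0,"wy":0,"wz":0},{"grip":1,"tx":-1,"ty":0,"tz":0,"wx":0,"wy":0,"wz":0},{"grip":1,"tx":0,"ty":0,"tz":0,"wx":0,"wy":0,"wz":0}]'
python3 -c "
from loc import *
st();carrier('scene')"
```

```text
clock: 8.05
tcp_pos: [0.5941, -0.0899, 0.0953]
tool_rot: [-0.0, -0.093, 0.996, -0.0]
contact_force: [-2.0, -0.7, 0.4]
finger_gap: -0.001
grip_force: 0.7
t 8.05 tcp [ 0.5941 -0.0899  0.0953] local [ 16.5 -29.5] toolx deg -169.28 down [-0.001 -0.    -1.   ] F [-1.97 -0.73  0.44] gap -0.0007324700773263262
carrier px 304.0 311.7 r 17.9 [ 0.6394 -0.0877  0.134 ] local [ 61.4 -35.5]
```

```bash
python3 -m crank '[{"grip":1,"tx":-1,"ty":0,"tz":0,"wx":0,"wy":0,"wz":0},{"grip":1,"tx":-1,"ty":0,"tz":0,"wx":0,"wy":0,"wz":0},{"grip":1,"tx":0,"ty":0,"tz":0,"wx":0,"wy":0,"wz":0}]'
python3 -c "
from loc import *
st();carrier('scene')"
```

```text
clock: 8.35
tcp_pos: [0.5941, -0.09, 0.0951]
tool_rot: [-0.002, -0.093, 0.996, -0.0]
contact_force: [-5.7, -0.8, 3.6]
finger_gap: -0.002
grip_force: 2.8
t 8.35 tcp [ 0.5941 -0.09    0.0951] local [ 16.5 -29.5] toolx deg -169.29 down [-0.004 -0.001 -1.   ] F [-5.71 -0.77  3.57] gap -0.001667512263584098
carrier px 304.0 311.7 r 17.9 [ 0.6394 -0.0877  0.134 ] local [ 61.4 -35.5]
```

The carrier is at the corner: it stopped, with a 6 N reaction from the wall. I back off, lift, go round to its −v side and lower.

```bash
python3 -m crank '[{"grip":1,"tx":10,"ty":0,"tz":0,"wx":0,"wy":0,"wz":0},{"grip":1,"tx":12,"ty":0,"tz":0,"wx":0,"wy":0,"wz":0},{"grip":1,"tx":0,"ty":0,"tz":-25,"wx":0,"wy":0,"wz":0},{"grip":1,"tx":0,"ty":0,"tz":-25,"wx":0,"wy":0,"wz":0},{"grip":1,"tx":0,"ty":-30,"tz":0,"wx":0,"wy":0,"wz":0},{"grip":1,"tx":0,"ty":-30,"tz":0,"wx":0,"wy":0,"wz":0},{"grip":1,"tx":-20,"ty":0,"tz":0,"wx":0,"wy":0,"wz":0},{"grip":1,"tx":-20,"ty":0,"tz":0,"wx":0,"wy":0,"wz":0},{"grip":1,"tx":-20,"ty":0,"tz":0,"wx":0,"wy":0,"wz":0},{"grip":1,"tx":0,"ty":0,"tz":0,"wx":0,"wy":0,"wz":0},{"grip":1,"tx":0,"ty":0,"tz":0,"wx":0,"wy":0,"wz":0}]'
python3 -c "
from loc import *
st();s=snap('scene');save(s,'s4.png',(180,180,420,360),3.3);carrier('scene')"
```

```text
clock: 9.32
tcp_pos: [0.646, -0.1405, 0.1452]
tool_rot: [0.001, -0.094, 0.996, 0.0]
contact_force: [-0.8, 0.6, -0.7]
finger_gap: -0.002
grip_force: 0.0
t 9.3167 tcp [ 0.646  -0.1405  0.1452] local [ 58.4 -88.7] toolx deg -169.23 down [ 0.002  0.001 -1.   ] F [-0.8   0.6  -0.69] gap -0.0017916136222932613
carrier px 305.0 313.0 r 17.7 [ 0.6422 -0.0891  0.134 ] local [ 64.  -37.5]
```

View pics/s4.png

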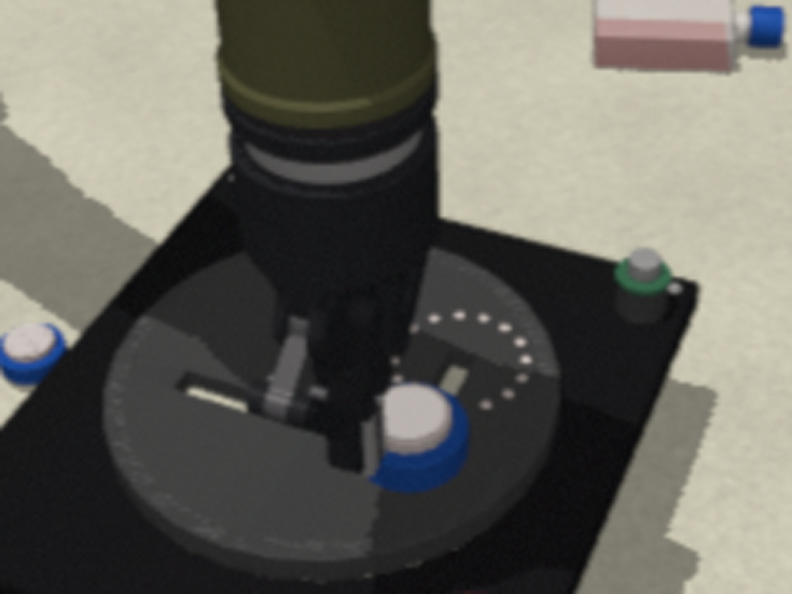

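The crop shows the carrier at the corner. The tips are raised on its −v side at crop (355,470), and the short leg is clear beyond at (455,375). I lower and push along the short leg.

```bash
python3 -m crank '[{"grip":1,"tx":1,"ty":0,"tz":25,"wx":0,"wy":0,"wz":0},{"grip":1,"tx":0,"ty":0,"tz":24.5,"wx":0,"wy":0,"wz":0},{"grip":1,"tx":0,"ty":0,"tz":0,"wx":0,"wy":0,"wz":0},{"grip":1,"tx":0,"ty":4,"tz":0,"wx":0,"wy":0,"wz":0},{"grip":1,"tx":0,"ty":4,"tz":0,"wx":0,"wy":0,"wz":0},{"grip":1,"tx":0,"ty":4,"tz":0,"wx":0,"wy":0,"wz":0},{"grip":1,"tx":0,"ty":4,"tz":0,"wx":0,"wy":0,"wz":0},{"grip":1,"tx":0,"ty":4,"tz":0,"wx":0,"wy":0,"wz":0},{"grip":1,"tx":0,"ty":4,"tz":0,"wx":0,"wy":0,"wz":0},{"grip":1,"tx":0,"ty":4,"tz":0,"wx":0,"wy":0,"wz":0},{"grip":1,"tx":0,"ty":4,"tz":0,"wx":0,"wy":0,"wz":0},{"grip":1,"tx":0,"ty":4,"tz":0,"wx":0,"wy":0,"wz":0},{"grip":1,"tx":0,"ty":0,"tz":0,"wx":0,"wy":0,"wz":0}]'
python3 -c "
from loc import *
st();carrier('scene')"
```

```text
clock: 10.5
tcp_pos: [0.637, -0.1047, 0.0959]
tool_rot: [-0.0, -0.094, 0.996, 0.0]
contact_force: [0.3, 0.2, -0.5]
finger_gap: 0.005
grip_force: 0.1
t 10.5 tcp [ 0.637  -0.1047  0.0959] local [ 55.9 -51.9] toolx deg -169.2 down [-0.     0.001 -1.   ] F [ 0.33  0.24 -0.54] gap 0.004647884229567202
carrier px 313.5 305.5 r 15.5 [ 0.6446 -0.0689  0.134 ] local [ 70. -18.]
```

```bash
python3 -m crank '[{"grip":1,"tx":0,"ty":4,"tz":0,"wx":0,"wy":0,"wz":0},{"grip":1,"tx":0,"ty":4,"tz":0,"wx":0,"wy":0,"wz":0},{"grip":1,"tx":0,"ty":4,"tz":0,"wx":0,"wy":0,"wz":0},{"grip":1,"tx":0,"ty":4,"tz":0,"wx":0,"wy":0,"wz":0},{"grip":1,"tx":0,"ty":4,"tz":0,"wx":0,"wy":0,"wz":0},{"grip":1,"tx":0,"ty":4,"tz":0,"wx":0,"wy":0,"wz":0},{"grip":1,"tx":0,"ty":4,"tz":0,"wx":0,"wy":0,"wz":0},{"grip":1,"tx":0,"ty":4,"tz":0,"wx":0,"wy":0,"wz":0},{"grip":1,"tx":0,"ty":4,"tz":0,"wx":0,"wy":0,"wz":0},{"grip":1,"tx":0,"ty":2,"tz":0,"wx":0,"wy":0,"wz":0},{"grip":1,"tx":0,"ty":1,"tz":0,"wx":0,"wy":0,"wz":0},{"grip":1,"tx":0,"ty":0,"tz":0,"wx":0,"wy":0,"wz":0}]'
python3 -c "
from loc import *
st();carrier('scene')"
python3 -m crank '[{"grip":1,"tx":0,"ty":1,"tz":0,"wx":0,"wy":0,"wz":0},{"grip":1,"tx":0,"ty":1,"tz":0,"wx":0,"wy":0,"wz":0},{"grip":1,"tx":0,"ty":0,"tz":0,"wx":0,"wy":0,"wz":0}]'
```

```text
clock: 11.55
tcp_pos: [0.6299, -0.0675, 0.0959]
tool_rot: [0.0, -0.094, 0.996, 0.0]
contact_force: [0.0, 0.6, -0.6]
finger_gap: 0.001
grip_force: 0.0
t 11.55 tcp [ 0.6299 -0.0675  0.0959] local [ 55.7 -13.9] toolx deg -169.25 down [ 0.  0. -1.] F [ 0.05  0.63 -0.62] gap 0.0014094705325338828
carrier px 323.0 290.0 r 14.3 [ 0.6388 -0.0317  0.134 ] local [71.1 19.6]
clock: 11.85
tcp_pos: [0.6295, -0.066, 0.0959]
tool_rot: [0.0, -0.093, 0.996, -0.0]
contact_force: [0.2, -0.6, 0.2]
finger_gap: 0.006
grip_force: 0.2
```

```bash
python3 -m crank '[{"grip":1,"tx":0,"ty":1,"tz":0,"wx":0,"wy":0,"wz":0},{"grip":1,"tx":0,"ty":1,"tz":0,"wx":0,"wy":0,"wz":0},{"grip":1,"tx":0,"ty":1,"tz":0,"wx":0,"wy":0,"wz":0},{"grip":1,"tx":0,"ty":0,"tz":0,"wx":0,"wy":0,"wz":0}]'
python3 -m crank '[{"grip":1,"tx":0,"ty":1,"tz":0,"wx":0,"wy":0,"wz":0},{"grip":1,"tx":0,"ty":1,"tz":0,"wx":0,"wy":0,"wz":0},{"grip":1,"tx":0,"ty":0,"tz":0,"wx":0,"wy":0,"wz":0}]'
python3 -c "
from loc import *
st();carrier('scene')"
```

```text
clock: 12.18
tcp_pos: [0.6289, -0.0626, 0.0959]
tool_rot: [0.0, -0.094, 0.996, 0.0]
contact_force: [0.3, -0.4, -0.4]
finger_gap: 0.003
grip_force: 0.2
clock: 12.43
tcp_pos: [0.6285, -0.0606, 0.0959]
tool_rot: [0.0, -0.094, 0.996, 0.0]
contact_force: [-0.2, 0.1, -0.3]
finger_gap: -0.001
grip_force: 0.2
t 12.4333 tcp [ 0.6285 -0.0606  0.0959] local [55.7 -6.9] toolx deg -169.25 down [-0.  0. -1.] F [-0.23  0.06 -0.33] gap -0.0013171527449372287
carrier px 324.5 287.5 r 14.1 [ 0.6378 -0.0255  0.134 ] local [71.2 25.9]
```

```bash
for i in 1; do python3 -m crank '[{"grip":1,"tx":0,"ty":1,"tz":0,"wx":0,"wy":0,"wz":0},{"grip":1,"tx":0,"ty":1,"tz":0,"wx":0,"wy":0,"wz":0},{"grip":1,"tx":0,"ty":1,"tz":0,"wx":0,"wy":0,"wz":0},{"grip":1,"tx":0,"ty":0,"tz":0,"wx":0,"wy":0,"wz":0}]'; done
python3 -c "
from loc import *
carrier('scene')"
python3 -m crank '[{"grip":1,"tx":0,"ty":1,"tz":0,"wx":0,"wy":0,"wz":0},{"grip":1,"tx":0,"ty":1,"tz":0,"wx":0,"wy":0,"wz":0},{"grip":1,"tx":0,"ty":0,"tz":0,"wx":0,"wy":0,"wz":0}]'
python3 -c "
from loc import *
st();carrier('scene')"
```

```text
clock: 12.82
tcp_pos: [0.6281, -0.0589, 0.0959]
tool_rot: [0.0, -0.093, 0.996, -0.001]
contact_force: [0.1, -2.0, -0.5]
finger_gap: 0.004
grip_force: 1.2
carrier px 325.0 287.0 r 14.3 [ 0.6378 -0.024   0.134 ] local [71.5 27.3]
clock: 13.12
tcp_pos: [0.628, -0.0587, 0.0961]
tool_rot: [0.0, -0.093, 0.996, -0.002]
contact_force: [0.9, -5.9, 1.8]
finger_gap: 0.004
grip_force: 3.0
t 13.1167 tcp [ 0.628  -0.0587  0.0961] local [55.6 -5. ] toolx deg -169.37 down [ 0.001 -0.003 -1.   ] F [ 0.94 -5.95  1.77] gap 0.0038856692745346836
carrier px 325.0 286.5 r 13.9 [ 0.6372 -0.023   0.134 ] local [71.1 28.4]
```

It has stopped against the end with about 6 N. I back away, lift, and verify from above with the arm drawn toward −y.

```bash
python3 -m crank '[{"grip":1,"tx":0,"ty":-6,"tz":0,"wx":0,"wy":0,"wz":0},{"grip":1,"tx":0,"ty":-15,"tz":0,"wx":0,"wy":0,"wz":0},{"grip":1,"tx":0,"ty":0,"tz":-30,"wx":0,"wy":0,"wz":0},{"grip":1,"tx":0,"ty":0,"tz":-40,"wx":0,"wy":0,"wz":0},{"grip":1,"tx":0,"ty":0,"tz":-40,"wx":0,"wy":0,"wz":0},{"grip":1,"tx":30,"ty":-20,"tz":0,"wx":0,"wy":0,"wz":0},{"grip":1,"tx":30,"ty":-25,"tz":0,"wx":0,"wy":0,"wz":0},{"grip":1,"tx":30,"ty":-25,"tz":0,"wx":0,"wy":0,"wz":0},{"grip":1,"tx":30,"ty":-25,"tz":0,"wx":0,"wy":0,"wz":0},{"grip":1,"tx":20,"ty":-30,"tz":0,"wx":0,"wy":0,"wz":0},{"grip":1,"tx":0,"ty":0,"tz":0,"wx":0,"wy":0,"wz":0},{"grip":1,"tx":0,"ty":0,"tz":0,"wx":0,"wy":0,"wz":0},{"grip":1,"tx":0,"ty":0,"tz":0,"wx":0,"wy":0,"wz":0}]'
python3 -c "
from loc import *
st();carrier('top');save(load('top'),'t5.png',(280,130,480,330),3)"
```

```text
clock: 14.25
tcp_pos: [0.5177, -0.2251, 0.2059]
tool_rot: [0.001, -0.093, 0.996, 0.001]
contact_force: [-0.5, 0.5, -0.2]
finger_gap: 0.002
grip_force: 0.0
t 14.25 tcp [ 0.5177 -0.2251  0.2059] local [ -83.3 -148.5] toolx deg -169.28 down [ 0.001  0.002 -1.   ] F [-0.52  0.48 -0.19] gap 0.0016816560542381963
carrier px 361.5 194.0 r 12.8 [ 0.6207 -0.0193  0.134 ] local [55.6 35.1]
```

View pics/t5.png

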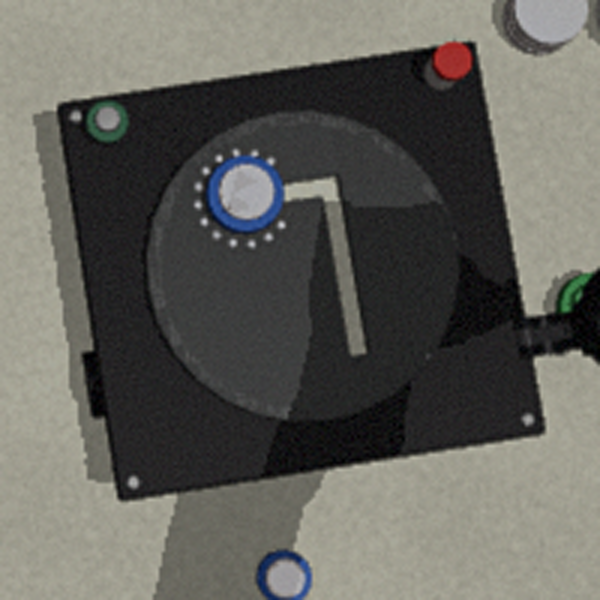

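The top view shows the carrier centred in the dot ring at crop (246,193), which is local (55.6, 35.1) against the target (55, 35). The vial and lens have not moved, and the hand is clear.

```bash
python3 -c "
from station import robot
print(robot.job_done())"
```

```text
the job is handed in; nothing more can be done
None
```

The carrier is standing at the end of the short leg, measured within about 1 mm of the slot end, with the hand clear; the vial and lens look unmoved, the flask was never approached, and the job is handed in at about 14 s of the 48 s (no verdict was returned).

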